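# Mirror a row of desk things from the old desk rack into the new one

### The job

Change the desk over for left-handed use: move the four things that stand on grey felt pads in the old wooden rack into the empty bays of the new wooden rack, one to a bay, in reverse order, so that the leftmost thing of the old row becomes the rightmost of the new row, and so on. Set each down upright as it stood, in the middle of its bay both ways (side to side and front to back), and let go. Do not shift the eraser or the pink note block lying behind the racks.

Things in the scene. Friction and masses are not known exactly. Their poses are not given: they have to be found in the camera images.
- old_rack: Full rack: fixed, pale wood, 100 mm deep (x), 286 mm long (y). Base top at z 6 mm. Four bays open to front and back, centres at x 0, y +105, +35, -35, -105 mm, 66 mm wide; dividers 4 mm thick, 9 mm above the base, end plates 6 mm, 15 mm above. Origin: centre of underside, on the desk; x away from the robot, y to its left, turned up to 0.3 rad. Either rack may be the left one.
- new_rack: Empty rack, no felt pads: fixed, pale wood, 100 mm deep (x), 286 mm long (y). Base top at z 6 mm. Four bays open to front and back, centres at x 0, y +105, +35, -35, -105 mm, 66 mm wide; dividers 4 mm thick, 9 mm above the base, end plates 6 mm, 15 mm above. Origin: centre of underside, on the desk; x away from the robot, y to its left, turned up to 0.3 rad.
- stamp: Wooden hand stamp, 21 (x) x 48 (y) x 55 (z) mm, 30 g: a base block 15 mm high and in its middle an upright round knob of 20 mm diameter up to 55 mm. Origin: centre of underside, z up. Starts upright on its felt pad in any old-rack bay, within 5 mm of the bay's middle, its y along the bay's depth within 0.1 rad.
- clip: Black binder clip standing on its flat back, 32 (x) x 24 (y) x 36 (z) mm, 15 g: black body 15 mm high, 32 x 20 mm; above it, up to 36 mm, two upright wire levers, together 10 mm (x) by 24 mm (y), rigid, grip across y. Origin: centre of underside, z up. Starts upright on its felt pad in any old-rack bay, within 5 mm of the bay's middle, its y along the bay's depth within 0.1 rad.
- glue_stick: Glue stick standing upright, round, 25 mm diameter, 82 mm high, 40 g. Origin: centre of underside, z up. Starts upright on its felt pad in any old-rack bay, within 5 mm of the bay's middle; its yaw means nothing.
- paperweight: Turned bare-steel paperweight, round, 40 mm high, 120 g: foot 38 mm diameter up to 8 mm, waist 16 mm diameter, on top a round knob of 24 mm diameter from 24 mm height to its top. Origin: centre of underside, z up. Starts upright on its felt pad in any old-rack bay, within 5 mm of the bay's middle; its yaw means nothing.
- pad_stamp: thin flat grey felt pad, 70 mm deep x 54 mm along the rack x 2 mm, fixed in the bay of the old rack where the stamp stood at the start; it stays there and still shows that bay afterwards. All four pads look alike. Origin: centre of its underside, on the rack's base; axes as the rack's.
- pad_clip: thin flat grey felt pad, 70 mm deep x 54 mm along the rack x 2 mm, fixed in the bay of the old rack where the clip stood at the start; it stays there and still shows that bay afterwards. All four pads look alike. Origin: centre of its underside, on the rack's base; axes as the rack's.
- pad_glue_stick: thin flat grey felt pad, 70 mm deep x 54 mm along the rack x 2 mm, fixed in the bay of the old rack where the glue_stick stood at the start; it stays there and still shows that bay afterwards. All four pads look alike. Origin: centre of its underside, on the rack's base; axes as the rack's.
- pad_paperweight: thin flat grey felt pad, 70 mm deep x 54 mm along the rack x 2 mm, fixed in the bay of the old rack where the paperweight stood at the start; it stays there and still shows that bay afterwards. All four pads look alike. Origin: centre of its underside, on the rack's base; axes as the rack's.
- eraser: bystander: eraser in a card sleeve, 22 x 44 x 12 mm, lying on the desk behind the racks. Origin: centre of the underside.
- notes: bystander: small pink block of sticky notes, 41 x 51 x 10 mm, lying behind the racks. Origin: centre of the underside.
Not all that is in view belongs to the job. Several things have the shape of the paperweight; the one meant has the colours described above. What is shaped like the glue_stick but yellow is not meant.

How it is judged (in metres and radians):
At the end, for the whole second after the job is handed in: Each of the four things stands in the new rack's bay that mirrors the old bay it came from (as its felt pad shows), within 13 mm of the bay's centre along the rack and 15 mm front to back, resting on the base (z 3 to 10 mm in the rack's frame), upright within 0.15 rad, at rest (((y of stamp in the frame of new_rack between -0.118 and -0.092 m and y of pad_stamp in the frame of old_rack between 0.093 and 0.117 m) or (y of stamp in the frame of new_rack between -0.048 and -0.022 m and y of pad_stamp in the frame of old_rack between 0.023 and 0.047 m) or (y of stamp in the frame of new_rack between 0.022 and 0.048 m and y of pad_stamp in the frame of old_rack between -0.047 and -0.023 m) or (y of stamp in the frame of new_rack between 0.092 and 0.118 m and y of pad_stamp in the frame of old_rack between -0.117 and -0.093 m)) and x of stamp in the frame of new_rack between -0.015 and 0.015 m and z of stamp in the frame of new_rack between 0.003 and 0.01 m and angle between each of stamp, clip, glue_stick, paperweight's own z axis and vertical below 0.15 rad and linear speed of each of stamp, clip, glue_stick, paperweight below 0.05 m/s and angular speed of each of stamp, clip, glue_stick, paperweight below 1 rad/s and ((y of clip in the frame of new_rack between -0.118 and -0.092 m and y of pad_clip in the frame of old_rack between 0.093 and 0.117 m) or (y of clip in the frame of new_rack between -0.048 and -0.022 m and y of pad_clip in the frame of old_rack between 0.023 and 0.047 m) or (y of clip in the frame of new_rack between 0.022 and 0.048 m and y of pad_clip in the frame of old_rack between -0.047 and -0.023 m) or (y of clip in the frame of new_rack between 0.092 and 0.118 m and y of pad_clip in the frame of old_rack between -0.117 and -0.093 m)) and x of clip in the frame of new_rack between -0.015 and 0.015 m and z of clip in the frame of new_rack between 0.003 and 0.01 m and ((y of glue_stick in the frame of new_rack between -0.118 and -0.092 m and y of pad_glue_stick in the frame of old_rack between 0.093 and 0.117 m) or (y of glue_stick in the frame of new_rack between -0.048 and -0.022 m and y of pad_glue_stick in the frame of old_rack between 0.023 and 0.047 m) or (y of glue_stick in the frame of new_rack between 0.022 and 0.048 m and y of pad_glue_stick in the frame of old_rack between -0.047 and -0.023 m) or (y of glue_stick in the frame of new_rack between 0.092 and 0.118 m and y of pad_glue_stick in the frame of old_rack between -0.117 and -0.093 m)) and x of glue_stick in the frame of new_rack between -0.015 and 0.015 m and z of glue_stick in the frame of new_rack between 0.003 and 0.01 m and ((y of paperweight in the frame of new_rack between -0.118 and -0.092 m and y of pad_paperweight in the frame of old_rack between 0.093 and 0.117 m) or (y of paperweight in the frame of new_rack between -0.048 and -0.022 m and y of pad_paperweight in the frame of old_rack between 0.023 and 0.047 m) or (y of paperweight in the frame of new_rack between 0.022 and 0.048 m and y of pad_paperweight in the frame of old_rack between -0.047 and -0.023 m) or (y of paperweight in the frame of new_rack between 0.092 and 0.118 m and y of pad_paperweight in the frame of old_rack between -0.117 and -0.093 m)) and x of paperweight in the frame of new_rack between -0.015 and 0.015 m and z of paperweight in the frame of new_rack between 0.003 and 0.01 m); the robot touches nothing.
It fails at once if the eraser is shifted by more than 30 mm (distance of eraser from where it was at the start of the episode above 0.03 m).
It fails at once if the pink note block is shifted by more than 30 mm (distance of notes from where it was at the start of the episode above 0.03 m).
It also fails if it takes over 115 s, if anything falls off the work surface, if the arm or the gripper's body presses on something with over 40 N, if the wrist force passes 120 N, or if a joint passes its speed limit or range.

### The arm

A 7-joint arm with a two-finger parallel gripper is mounted at the origin on a cart in front of the work surface, level with it; the furniture and walls round the work are solid. World frame = base frame: x ahead of the robot, y to its left, z up, the work surface at z = 0. Lengths are in m, angles in degrees, forces in N, time in s.
With the tool pointing down it reaches from about 0.425 to 0.95 m from the base axis. Payload 4.7 kg.
Tool frame: the origin (TCP) lies at the very end of the fingers, on their centre line; the grasp point (between the pads) lies 19 mm behind it (arm.hold_point_z is the z of the grasp point in the tool frame, in m); z points along the fingers, y is the line along which they close (so a half turn about z gives the same grasp; the last joint's range is limited). The gripper opens to 85 mm and grips with 20 to 120 N. Pads are 22 mm wide; open, the fingers measure 114 mm over their backs; the gripper's body (76 mm by 85 mm) begins 54 mm behind the grasp point. The pads swing forward as they close: fully open they stand 13 mm farther back than shut.
Start: joints at [63.661, 26.849, -2.785, 87.806, 1.381, 65.374, -4.715], TCP at [0.282, -0.613, 0.231] pointing down, gripper open.
Joint ranges: [-148.3, 148.3], [-19.14, 114.17], [-79.39, 73.82], [5.75, 140.21], [-59.74, 239.74], [12.07, 113.84], [-152.46, 152.46]. Speed limits (degrees/s): [147.25, 147.25, 180, 180, 180, 180, 180].

### API

Orientations are given as a 3x3 rotation matrix whose columns are the frame's x, y, z axes.
In Python, from rig import arm gives the robot as it stands. Calls block until the motion is done:
- arm.movep(position, orientation): joint-space move of the TCP to a pose.
- arm.movel(position, rotation=None, vel=0.15, until_force=None): straight line of the TCP; rotation=None keeps the orientation; vel is the mean speed in m/s. With until_force (N) it stops when the force on the tool has changed by that much, and returns True; else False.
- arm.set_joints(angles): joint-space move.
- arm.command_gripper(opening, grip_force=None): opening from 0.0 (shut) to 1.0 (fully open); grip_force is the grip in N (None keeps the last); returns when the fingers have stopped.
- arm.dwell(seconds).
- arm.inverse_kinematics(position, orientation): joint angles nearest the present ones, or None.
- arm.camera(name): name is "side" or "top" or "wrist"; returns (picture, depth): 420x560x3 uint8, red, green, blue; 420x560 float32, m along the optical axis (not along the pixel's ray), 0 where there is no reading.
- arm.camera_model(name): a dict with "camera_matrix" (3x3 intrinsics, pixels), "D" ([k1, k2, p1, p2, k3] as OpenCV has them; the pictures are not rectified), "xyz" and "attitude" of the camera in the world. Camera axes: x right, y down, z forward; pixel columns grow to the right and rows downward; lengths in m; the calibration is good to about 2 mm. A picture is of the moment at which its call begins: read the wrist's pose just before it. camera_model takes no time and is no camera call; for the wrist camera it gives the pose at the moment of the call.
A pose or a line that the arm cannot do raises arm.Unreachable and nothing moves.
- arm.job_done(): hands the job in; it is judged then, once.
Readings, each from a call of its own:
- arm.read_t(): time.
- arm.read_joints(): joint angles.
- arm.read_joint_vel(): joint speeds.
- arm.read_joint_efforts(): joint torques, N m.
- arm.read_ee_pos(): TCP position.
- arm.read_ee_rot(): TCP orientation.
- arm.read_force(): force on the tool from outside, world axes, zero at the start.
- arm.read_moment(): the same for the moment, N m.
- arm.read_opening(): opening from 0.0 (shut) to 1.0 (fully open).
- arm.read_grasp_force(): force on a finger pad.
Only numpy, scipy, OpenCV 4.12 (cv2) and the standard library are available. Lean on these libraries where they do the work, as an engineer would, in place of code of your own. Each camera call takes 0.05 s, during which the arm holds its last target. There are 200 camera calls.

## Working session

There is one attempt and no reset: what is moved stays moved. The work goes in short steps, each a Python script; the robot and the scene stay as the last script left them, time stands still between calls to the robot, and variables do not carry over. Pictures are saved under pics/ and viewed, at most 14 in all, crops included, and the job is handed in when it is done.

```bash
ls; mkdir -p pics; python3 - <<'E'
from rig import arm
import cv2,numpy as np
for n in ("top","side"):
    p,d=arm.camera(n); np.savez(f"{n}0.npz",p=p,d=d)
    cv2.imwrite(f"pics/{n}0.png",p[:,:,::-1]); m=arm.camera_model(n); print(n,m,(d>0).mean())
print(arm.read_t(),arm.hold_point_z)
E
```

```text
pics
top {'camera_matrix': array([[457.94907903,   0.        , 273.73571087],
       [  0.        , 457.94907903, 213.84543386],
       [  0.        ,   0.        ,   1.        ]]), 'D': array([-0.12527049,  0.        ,  0.        ,  0.        ,  0.        ]), 'xyz': array([0.48331953, 0.00940034, 1.12741973]), 'attitude': array([[ 0.02325832, -0.99465097,  0.10064046],
       [-0.99971775, -0.0236277 , -0.00247978],
       [ 0.00484442, -0.10055438, -0.99491977]])} 0.9961181972789116
side {'camera_matrix': array([[433.42929222,   0.        , 278.62554701],
       [  0.        , 433.42929222, 211.33776624],
       [  0.        ,   0.        ,   1.        ]]), 'D': array([-0.02689116,  0.        ,  0.        ,  0.        ,  0.        ]), 'xyz': array([-0.04703197,  0.66598702,  0.46561701]), 'attitude': array([[-0.72168358, -0.29095673,  0.62810587],
       [-0.69221401,  0.30798231, -0.65267653],
       [-0.00354487, -0.90580962, -0.42367011]])} 0.9958673469387755
0.1 -0.0187
```

View pics/top0.png

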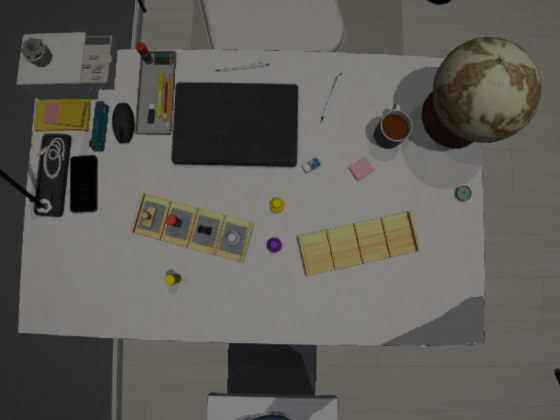

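View pics/side0.png

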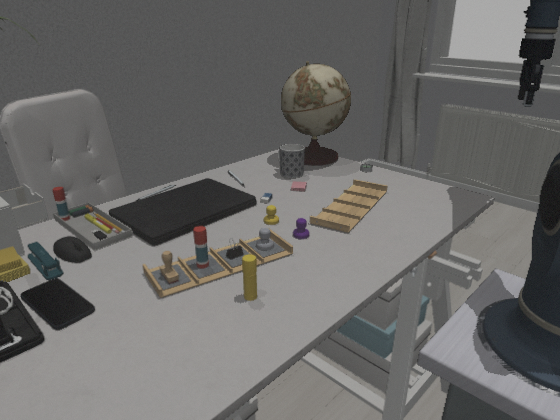

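Candidates in the top image:
- Red/teal glue stick: (172,221) on a pad, another at (142,48) in the tray, and a yellow one at (172,280). I choose (172,221).
- Paperweight shapes: steel at (233,238), yellow at (277,205), purple at (274,245), green at (463,193). I choose (233,238).
- Stamp at (150,215) and clip at (204,230), each the only one of its kind.

The left rack is the old one. Its order from the left is stamp, glue, clip, paperweight, so the new rack must read paperweight, clip, glue, stamp.

```bash
cat > h.py <<'E'
from rig import arm
import cv2,numpy as np
def ray(m,px,z):
    "pixels (N,2) -> world points on plane height z"
    u=cv2.undistortPoints(np.float32(px).reshape(-1,1,2),m["camera_matrix"],m["D"]).reshape(-1,2)
    d=np.c_[u,np.ones(len(u))]@m["attitude"].T; o=m["xyz"]
    return o+d*((z-o[2])/d[:,2])[:,None]
def wood(p):
    h=cv2.cvtColor(p,cv2.COLOR_RGB2HSV)
    k=cv2.inRange(h,(12,50,60),(30,255,255))
    return k
def down(ydir):
    "tool down, tool y axis along world angle ydir (rad)"
    y=np.array([np.cos(ydir),np.sin(ydir),0]); z=np.array([0,0,-1.]); return np.c_[np.cross(y,z),y,z]
E
python3 - <<'E'
from h import *
m=arm.camera_model("top"); p=np.load("top0.npz")["p"]
cv2.imwrite("pics/crop0.png",cv2.resize(p[180:300,120:430,::-1],None,fx=2.5,fy=2.5,interpolation=cv2.INTER_CUBIC))
k=wood(p); k[:180]=0;k[300:]=0
for lo,hi in((125,262),(290,425)):
    q=k.copy();q[:,:lo]=0;q[:,hi:]=0
    q=cv2.morphologyEx(q,cv2.MORPH_CLOSE,np.ones((5,5)))
    c=max(cv2.findContours(q,0,1)[0],key=cv2.contourArea)
    w=ray(m,c.reshape(-1,2),.01); r=cv2.minAreaRect(np.float32(w[:,:2]*1000)); print(r)
print(ray(m,[(150,212),(172,221),(204,230),(233,238)],.04).round(3))
w=arm.camera_model("wrist"); print(w,arm.read_ee_pos(),arm.read_ee_rot().round(2))
E
```

```text
((559.3517456054688, 208.60784912109375), (289.3309020996094, 100.19564819335938), 76.4947738647461)
((530.0418701171875, -203.80426025390625), (100.33468627929688, 290.4609375), 13.565874099731445)
[[0.591 0.305 0.04 ]
 [0.57  0.25  0.04 ]
 [0.551 0.172 0.04 ]
 [0.533 0.102 0.04 ]]
{'camera_matrix': array([[331.34640201,   0.        , 277.09523328],
       [  0.        , 331.34640201, 209.43333294],
       [  0.        ,   0.        ,   1.        ]]), 'D': array([-0.03936131,  0.        ,  0.        ,  0.        ,  0.        ]), 'xyz': array([ 0.35633981, -0.57837238,  0.37355012]), 'attitude': array([[ 0.4181462 , -0.86131731, -0.28859357],
       [-0.90837635, -0.39734957, -0.13025256],
       [-0.00248375,  0.31661619, -0.94855048]])} [ 0.28166273 -0.61285111  0.23038503] [[ 0.91  0.42 -0.  ]
 [ 0.42 -0.91  0.  ]
 [-0.   -0.   -1.  ]]
```

View pics/crop0.png

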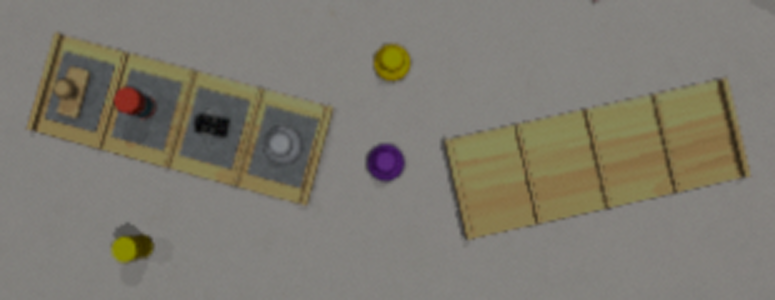

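The crop confirms the choice, left to right: stamp (70,90), red glue stick (130,100), clip (212,125), steel paperweight (282,145). Next I look at each rack with the wrist camera.

```bash
python3 - <<'E'
from h import *
for n,c,yaw in (("new",(.530,-.204),.237),("old",(.559,.2086),-.236)):
    R=down(yaw); arm.movep(np.array([*c,.24])+.04*R[:,0],R); arm.dwell(.3)
    m=arm.camera_model("wrist"); p,d=arm.camera("wrist")
    np.savez(f"w{n}.npz",p=p,d=d,**m); cv2.imwrite(f"pics/w{n}.png",p[:,:,::-1])
    print(arm.read_t(),arm.read_joints().round(1))
E
```

```text
2.2917 [ 39.4  17.4 -32.3 103.5  10.4  62.1  17. ]
4.175 [ -0.4  25.7 -37.3  93.6  16.7  66.4 -55.2]
```

View pics/wold.png

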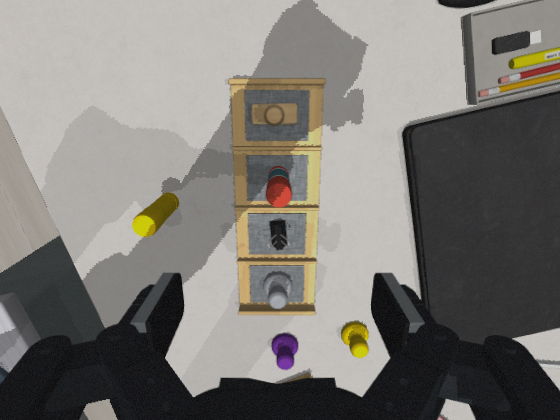

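View pics/wnew.png

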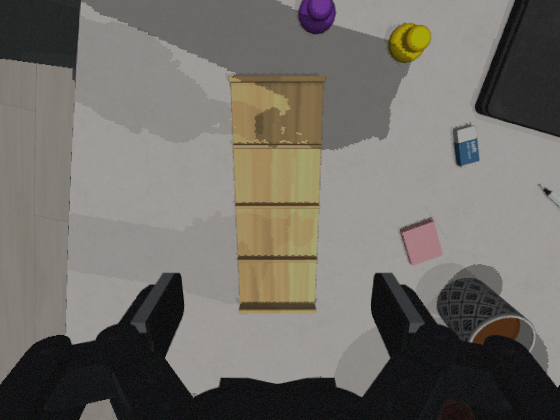

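Both racks are fully in view. New-rack dividers cross at about (278,145), (278,205) and (278,258). Object tops in the old rack: stamp (274,115), glue (279,199), clip (279,~225) and paperweight (278,300).

```bash
python3 - <<'E'
from h import *
N={k:np.load(f"w{k}.npz") for k in("new","old")}
px={"new":[[(234,145),(323,145)],[(235.5,205),(320,205)],[(238,258),(317,258)],[(230,77),(325,77)],[(240,310),(316,310)]],
"old":[[(233,148.5),(322,148.5)],[(235,207),(320,207)],[(238,260),(317,260)],[(230,80.5),(325,80.5)],[(240,312),(316,312)]]}
for k in N:
    m=N[k]
    for a,z in zip(px[k],(.015,.015,.015,.021,.021)):
        w=ray(m,a,z); e=w[1]-w[0]; print(k,w.mean(0).round(4)[:2],"len",np.hypot(*e[:2]).round(4),"yaw",np.arctan2(e[1],e[0]).round(3))
m=N["old"]; d=m["d"];p=m["p"]
w=ray(m,np.argwhere(np.ones(d.shape))[:,::-1],0.0)
o=m["xyz"]; t=d.reshape(-1)/((w-o)@m["attitude"][:,2]); P=o+(w-o)*t[:,None]   # depth cloud
yaw=-.236; c=np.array([.559,.2086]); R=np.array([[np.cos(yaw),-np.sin(yaw)],[np.sin(yaw),np.cos(yaw)]])
L=np.c_[(P[:,:2]-c)@R,P[:,2]]; ok=(d.reshape(-1)>0)&(abs(L[:,0])<.045)
for n,y,lo in(("stamp",.105,.055),("glue",.035,.08),("clip",-.035,.028),("pw",-.105,.038)):
    q=L[ok&(abs(L[:,1]-y)<.03)&(L[:,2]>lo)&(L[:,2]<.11)]
    mid=(q.min(0)+q.max(0))/2; print(n,len(q),mid.round(4),np.ptp(q,axis=0).round(4),"world",(R@mid[:2]+c).round(4),"ztop",np.percentile(q[:,2],90).round(4))
E
```

```text
new [ 0.5148 -0.1318] len 0.0981 yaw 0.237
new [ 0.5303 -0.1995] len 0.0986 yaw 0.237
new [ 0.5461 -0.2662] len 0.0974 yaw 0.237
new [ 0.4972 -0.0641] len 0.0972 yaw 0.237
new [ 0.5635 -0.3354] len 0.0979 yaw 0.236
old [0.5766 0.2762] len 0.0984 yaw -0.237
old [0.5607 0.2101] len 0.0994 yaw -0.237
old [0.5446 0.1431] len 0.0977 yaw -0.237
old [0.5931 0.3447] len 0.0975 yaw -0.237
old [0.5284 0.0732] len 0.0981 yaw -0.237
stamp 349 [-0.0021  0.1078  0.0599] [0.0191 0.0194 0.0096] world [0.5822 0.3139] ztop 0.0632
glue 577 [0.0026 0.0381 0.0861] [0.0242 0.0243 0.0119] world [0.5705 0.2451] ztop 0.091
clip 63 [ 0.0024 -0.0323  0.0367] [0.0235 0.0109 0.0172] world [0.5537 0.1766] ztop 0.0441
pw 317 [ 0.0012 -0.1035  0.0441] [0.0228 0.0217 0.0122] world [0.536  0.1077] ztop 0.0491
```

```bash
cat >> h.py <<'E'
NC=np.array([.5303,-.1995]); NY=.238; OY=-.237
def slot(y): return NC+y*np.array([-np.sin(NY),np.cos(NY)])
def at(xy,z): return np.array([*xy,z])
def move(name,xy,tz,ybay,force):
    Ro,Rn=down(OY),down(NY); g=slot(ybay)
    arm.movep(at(xy,.20),Ro); arm.command_gripper(.75)
    arm.movel(at(xy,tz),vel=.12); arm.command_gripper(0,force)
    a=(arm.read_opening(),arm.read_grasp_force())
    arm.movel(at(xy,.20),vel=.15); arm.movel(at(g,.20),Rn,vel=.22)
    b=arm.read_opening()
    hit=arm.movel(at(g,tz-.0015),vel=.08,until_force=8); arm.dwell(.2)
    z=arm.read_ee_pos()[2]-tz
    arm.command_gripper(.6); arm.movel(at(g,.20),vel=.12)
    print(name,"grip",a,"carry",b,"hit",hit,"dz",round(z,4),"t",arm.read_t())
def look(n):
    for c in("wrist","side"):
        p,d=arm.camera(c); cv2.imwrite(f"pics/{c}_{n}.png",p[:,:,::-1])
E
python3 - <<'E'
from h import *
move("stamp",(.5822,.3139),.028,-.105,30); look("stamp")
E
```

```text
stamp grip (0.2078882033040299, 29.231701134704053) carry 0.20721804859836526 hit False dz -0.0013 t 15.7917
```

View pics/wrist_stamp.png

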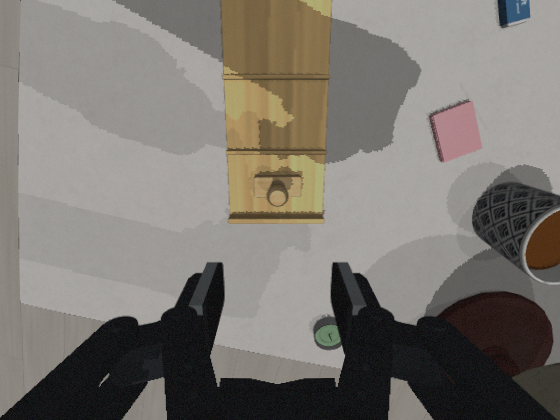

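The stamp stands upright, centred in the rightmost new bay at (277,187). On to the other three.

```bash
python3 - <<'E'
from h import *
for a in (("glue",(.5705,.2451),.050,-.035,30),("clip",(.5537,.1766),.016,.035,25),("pw",(.536,.1077),.019,.105,40)):
    move(*a)
    if abs(arm.read_opening()-.6)>.1: print("odd")
R=down(NY); arm.movep(at(NC,.26)+.04*R[:,0],R); arm.dwell(.3)
m=arm.camera_model("wrist"); p,d=arm.camera("wrist"); np.savez("wend.npz",p=p,d=d,**m)
cv2.imwrite("pics/wend.png",p[:,:,::-1]); p,_=arm.camera("side"); cv2.imwrite("pics/send.png",p[:,:,::-1])
# depth check in the new rack's frame
g=np.argwhere(np.ones(d.shape))[:,::-1]; w=ray(m,g,0.); o=m["xyz"]
P=o+(w-o)*(d.reshape(-1)/((w-o)@m["attitude"][:,2]))[:,None]
C,S=np.cos(NY),np.sin(NY); L=np.c_[(P[:,:2]-NC)@np.array([[C,-S],[S,C]]),P[:,2]]
for n,y,lo in(("stamp",-.105,.053),("glue",-.035,.078),("clip",.035,.026),("pw",.105,.036)):
    q=L[(d.reshape(-1)>0)&(abs(L[:,0])<.045)&(abs(L[:,1]-y)<.03)&(L[:,2]>lo)&(L[:,2]<.11)]
    if len(q): print(n,len(q),((q.min(0)+q.max(0))/2).round(4),"ztop",np.percentile(q[:,2],90).round(4))
E
```

```text
glue grip (0.28041342691081667, 29.275913536548615) carry 0.2773010269176064 hit False dz -0.0013 t 27.5
clip grip (0.24609641968146345, 24.330464662634768) carry 0.2493705697383425 hit False dz -0.0014 t 39.2917
pw grip (0.25628932519989545, 46.14831517865241) carry 0.2609439333250454 hit True dz -0.0005 t 49.6583
stamp 190 [ 0.0012 -0.1045  0.0578] ztop 0.0612
glue 453 [ 0.0004 -0.0351  0.0841] ztop 0.0889
clip 53 [0.0008 0.0345 0.0344] ztop 0.0417
pw 407 [0.0011 0.1035 0.0444] ztop 0.0471
```

View pics/wend.png

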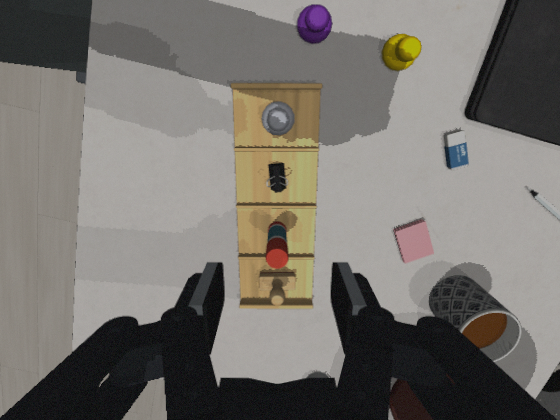

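View pics/send.png

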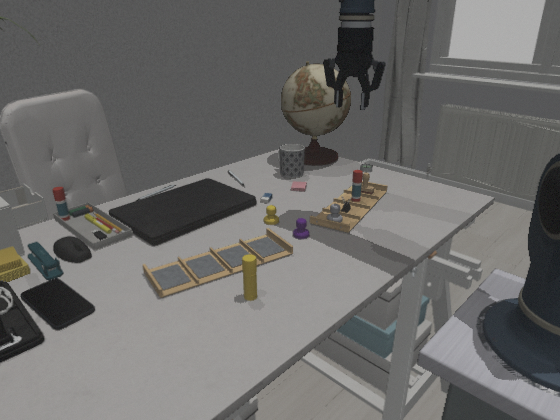

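The wrist view shows all four upright and centred: paperweight (277,117), clip (277,176), glue (277,245), stamp (277,285). The side view shows four empty pads, and the eraser (266,197) and notes (299,186) in place.

```bash
python3 -c "
from rig import arm
print(arm.job_done())"
```

```text
the job is handed in; nothing more can be done
None
```

I moved all four things into the new rack in reverse order (left to right: paperweight, clip, glue stick, stamp), each measured upright and within about 2 mm of its bay's centre, and handed the job in at about 50 s; no verdict came back.

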